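# Hang the tool caddy on the balancer arm

### The job

Pick up the tool caddy by its black grip and hang it on the spring-balanced swing arm, with its cross rod resting in the V seats of both prongs of the fork. Lower it slowly while the arm sinks under the weight and let go only when the arm has settled and carries all of it, so that it neither drops nor springs back; do not push on the arm with the gripper, tip the caddy or disturb the weights and the jar.

Things in the scene. Friction and masses are not known exactly. Their poses are not given: they have to be found in the camera images.
- caddy: Aluminium tool caddy: open box 64 (x) by 84 (y) by 55 mm high with hand tools in it, 0.39 to 0.87 kg (unknown beforehand). Origin at the centre of its underside, z up. Two straps at y = +-44 mm carry a steel cross rod; on the rod's middle stands a black grip. It may be hung either way round.
- rod (a point): Centre of the caddy's cross rod, 110 mm above the caddy's underside; axes as the caddy's. The rod is round, 10 mm thick, along y; it sticks out past the straps to y = +-76 mm and ends in 20 mm discs, 6 mm thick.
- grip (a point): Point on the upright black grip, 150 mm above the caddy's underside, to be taken from above; axes as the caddy's. The grip is 16 mm (x) by 28 mm (y) and runs from 113 to 175 mm above the underside.
- balancer: Round 110 mm grey foot, fixed to the bench, with a steel column and on it the swing arm. Origin at the underside of the foot, on the column's axis. The beam reaches from the column in the foot's -x direction (turned by the swivel angle) and ends in a fork of two steel prongs.
- saddle (a point): Middle of the two V seats: rod centre when seated; empty, 266 mm above the bench. y: line of seats, -x outwards. Each prong, 60 mm aside, has an upward V 10 mm wide (y): mouth 37 mm, depth 18 mm, apex 7 mm below this point. Rod play along y 10 mm. Between the prongs 110 mm are free, 85 mm back, open at the -x end: the box goes in there.
- hinge (a point): Level hinge of the beam, on the column's axis, 280 mm from the seats, 205 mm above the bench. Empty, the beam rises by 0.22 rad towards the fork; the seats move on an arc about this point: as they sink they go out by up to 7 mm, then back in. Held off this arc, the rod is pushed along the beam by the V walls, about 3 N per mm, which falsifies the weight felt.
- beam (a joint): Sinking angle, rad: 0 empty at the upper stop, 0.52 at the lower stop. The spring holds up to about 3 N at the seats, then yields at about 45 N/m, lightly damped: this caddy settles at 0.06 to 0.44 rad, 15 to 122 mm lower. It must never move faster than 0.22 rad/s (60 mm/s at the seats), sinking or springing back; nor be loaded beyond 20 N.
- swivel (a joint): Turn of the swing arm about its column, rad, counter-clockwise from above; 0 is along the foot's -x. Held by friction of about 0.9 N at the fork; it may be left anywhere.
- weight_a: Bystander: round black pebble weight, 64 mm across, 21 mm high, origin under its centre.
- weight_b: Bystander: a second such pebble weight.
- jar: Bystander: jar with a lid, 56 mm across, 70 mm high, origin under its centre.
Mind the look-alikes: they are no part of the job. Of the things like the caddy, leave any that is yellow; of the rest the smaller one is meant.

How it is judged:
On the way, in this order (a step that is already met when the one before it is completed fails the run):
1. the caddy is lifted clear of the bench by its grip, away from the arm (height (world z) of caddy above 0.06 m and contact force between the fingers and caddy above 1 N and value of joint beam below 0.03 rad), for 0.2 s.
2. still held, its cross rod lies in the V seats and the arm has sunk and come to rest under it (x of rod in the frame of saddle between -0.008 and 0.008 m and z of rod in the frame of saddle between -0.006 and 0.008 m and y of rod in the frame of saddle between -0.018 and 0.018 m and angle between the y axis of rod and the y axis of saddle, either way round below 0.15 rad and value of joint beam between 0.04 and 0.5 rad and velocity of joint beam between -0.06 and 0.06 rad/s and contact force between the fingers and caddy above 1 N and contact force between caddy and balancer above 2.5 N), for 0.3 s.
At the end, for the whole second after the job is handed in: Caddy hangs free: rod centre within 8 mm of the seats across the V and in height (no lower than 6 mm), 18 mm along the rod, 0.15 rad in line; arm sunk 0.04-0.50 rad, at rest (0.06 rad/s; caddy 30 mm/s); caddy within 0.35 rad of upright; weights and jar within 30 mm of their starts (x of rod in the frame of saddle between -0.008 and 0.008 m and z of rod in the frame of saddle between -0.006 and 0.008 m and y of rod in the frame of saddle between -0.018 and 0.018 m and angle between the y axis of rod and the y axis of saddle, either way round below 0.15 rad and value of joint beam between 0.04 and 0.5 rad and velocity of joint beam between -0.06 and 0.06 rad/s and linear speed of caddy below 0.03 m/s and angle between caddy's own z axis and vertical below 0.35 rad and distance of each of weight_a, weight_b, jar from where it was at the start of the episode below 0.03 m); the robot touches nothing.
It fails at once if the arm drops or springs back: beam faster than 0.22 rad/s (velocity of joint beam above 0.22 rad/s or velocity of joint beam below -0.22 rad/s).
It fails at once if the caddy is pressed on the arm with more than 20 N (contact force between caddy and balancer above 20 N).
It fails at once if the robot itself pushes on the balancer with more than 4 N (contact force between any of the fingers, the arm and balancer above 4 N).
It fails at once if the caddy is tipped more than 0.6 rad (angle between caddy's own z axis and vertical above 0.6 rad).
It fails at once if a weight or the jar is moved by more than 30 mm (distance of any of weight_a, weight_b, jar from where it was at the start of the episode above 0.03 m).
It also fails if it takes over 70 s, if anything falls off the work surface, if the arm or the gripper's body presses on something with over 40 N, if the wrist force passes 120 N, or if a joint passes its speed limit or range.

### The arm

A 7-joint arm with a two-finger parallel gripper is mounted at the origin on the work surface. World frame = base frame: x ahead of the robot, y to its left, z up, the work surface at z = 0. Lengths are in m, angles in rad, forces in N, time in s.
With the tool pointing down it reaches from about 0.4 to 0.85 m from the base axis. Payload 4.5 kg.
Tool frame: the origin (TCP) lies between the finger pads; the fingertips stand r.finger_overhang ahead of it and the grasp point (between the pads) lies 8 mm behind it (r.finger_overhang is the distance from the TCP to the fingertips, in m); z points along the fingers, x is the direction in which the jaws open and shut, and the axes are right-handed (so a half turn about z gives the same grasp; the last joint's range is limited). The gripper opens to 88 mm and grips with 3 to 60 N. Pads are 18 mm wide; open, the fingers measure 123 mm over their backs; the gripper's body (75 mm by 187 mm) begins 45 mm behind the grasp point.
Start: joints at [1.146, 0.689, -0.195, 1.565, 0.157, 0.902, -0.215], TCP at [0.277, -0.56, 0.25] pointing down, gripper open.
Joint ranges: [-3.01, 3.01], [-0.46, 2.08], [-1.47, 1.51], [0.13, 2.56], [-1, 4.14], [0.04, 2.09], [-2.66, 2.66]. Speed limits (rad/s): [2.57, 2.57, 3.14, 3.14, 3.14, 3.14, 3.14].

### API

Orientations are given as a unit quaternion [x, y, z, w].
In Python, from plant import r gives the robot as it stands.
- The arm moves only by the tool move_arm, never from a script. Its argument "targets" is a list that holds one entry, the list of rows, each a list of 7 numbers: the turn, a rotation vector about the world's x, y, z in rad, then the shift along the world's x, y, z in m, then the opening, from 0 (shut) to 1 (fully open). A call has 1 to 5 rows; each row shifts and turns the pose as measured when the row begins; what a row does not reach is not made up. A row lasts 1/10 s, in which the tool goes at most 50 mm and 8.59 degrees, less where a joint would pass 70% of its speed; a pose out of reach is approached as far as the arm can. A call with a gripper value outside its range is refused whole. The fingers move at their own pace and stop on an object; "force" is the grip in N (left out, the last holds). Time passes only in rows, so rows that do not move let the fingers close. It gives the time, the measured TCP pose, the force and the opening at its end, in the units of the state.
- r.get_state(): the state, without advancing time (a new reading comes with each control period).
- r.snapshot(name): name is "side" or "top"; returns a dict with "frame" (400x640x3 uint8, red, green, blue), "K" (3x3 intrinsics, pixels), "T" (4x4, takes a point from camera to world coordinates). Camera axes: x right, y up, looking along -z (the intrinsics and any distortion apply to the point x, -y, -z); pixel columns grow to the right and rows downward; lengths in m; the calibration is good to about 2 mm. A picture is of the moment at which its call begins. There is no depth.
- r.finish_job(): hands the job in, once; it reports no verdict.
Trained networks look in a picture, given as the dict that the camera call returned (one of the last four; its "shot" number tells which), for a name from the list of things; names that differ only in an ending like _2 or _b are one class to them, and where a whole thing is asked for, a point or a joint stands for the part that bears it (a point fixed in the world has none). Each returns a list of dicts, best first, with "score" (0 to 1); they miss things now and then, are a little off and sometimes report something else, mostly with a low value. They report only what shows in the picture. A call takes as long as a camera call. They do not tell look-alikes from the thing itself.
- r.find_in(picture, query): "centre" ([row, column] in pixels, amid what is visible of it).
The state is a dict: "clock": time; "q": joint angles; "qd": joint speeds; "joint_torque": joint torques, N m; "tool_pos": TCP position; "eef_rot": TCP orientation; "contact_force": force on the tool from outside, world axes, zero at the start; "moment": the same for the moment, N m; "opening": opening from 0.0 (shut) to 1.0 (fully open).
Only numpy, scipy, OpenCV 4.12 (cv2) and the standard library are available. Lean on these libraries where they do the work, as an engineer would, in place of code of your own. Each camera call takes 0.05 s, during which the arm holds its last target. There are 200 camera calls.

## Working session

There is one attempt and no reset: what is moved stays moved. The work goes in short steps, Python scripts to look and compute and a tool call to move; the robot and the scene stay as the last step left them, time stands still between calls to the robot, and variables do not carry over. Pictures are saved under pics/ and viewed, about 8 in all and at most 12, crops included, and the job is handed in when it is done.

Besides the shell and the picture viewer there is one more tool, called after ">>>" in YAML: its name, and indented under it one key for each argument. move_arm: Moves the arm, as the interface text tells. Its arguments: {"type":"object","properties":{"targets":{"type":"array","items":{"type":"array","items":{"type":"array","items":{"type":"number"}}}},"force":{"type":"number"}},"required":["targets"]}

```bash
mkdir -p pics; ls; cat > h.py <<'E'
import numpy as np, cv2
from plant import r
def px2w(p,row,col,z):
    K=p["K"];T=np.array(p["T"]);d=np.linalg.inv(K)@[col,row,1];d=T[:3,:3]@[d[0],-d[1],-d[2]]
    o=T[:3,3];return o+d*(z-o[2])/d[2]
def w2px(p,w):
    T=np.linalg.inv(p["T"]);c=T[:3,:3]@np.array(w)+T[:3,3];u=np.array(p["K"])@[c[0],-c[1],-c[2]];return (u[1]/u[2],u[0]/u[2])
def ray(p,row,col):
    K=p["K"];T=np.array(p["T"]);d=np.linalg.inv(K)@[col,row,1];d=T[:3,:3]@[d[0],-d[1],-d[2]]
    return T[:3,3],d/np.linalg.norm(d)
def tri(*obs):
    A=np.zeros((3,3));b=np.zeros(3)
    for p,row,col in obs:
        o,d=ray(p,row,col);M=np.eye(3)-np.outer(d,d);A+=M;b+=M@o
    return np.linalg.solve(A,b)
def save(p,n): cv2.imwrite("pics/"+n,cv2.cvtColor(p["frame"],cv2.COLOR_RGB2BGR))
E
python3 - <<'E'
from h import *
s=r.get_state();print({k:np.round(v,3) for k,v in s.items()},r.finger_overhang)
for n in("side","top"):
    p=r.snapshot(n);save(p,n+"0.png");print(n,np.round(p["T"],3).tolist(),np.round(p["K"],1).tolist(),[k for k in p])
    np.save(n+".npy",p,allow_pickle=True)
    for q in("caddy","grip","rod","balancer","saddle","hinge","weight_a","jar"):
        print(q,[(np.round(f["centre"]).tolist(),round(f["score"],2)) for f in r.find_in(p,q)])
a=cv2.imread("pics/side0.png");b=cv2.imread("pics/top0.png")
E
```

```text
pics
{'clock': np.float64(0.0), 'q': array([ 1.146,  0.69 , -0.195,  1.566,  0.157,  0.902, -0.215]), 'qd': array([ 0.001, -0.   , -0.001, -0.   , -0.001,  0.   , -0.002]), 'joint_torque': array([ 0.0000e+00, -5.2756e+01, -1.2670e+00, -1.5343e+01, -5.3000e-02,
        7.0000e-03,  0.0000e+00]), 'tool_pos': array([ 0.276, -0.56 ,  0.249]), 'eef_rot': array([ 0.849, -0.528, -0.001, -0.   ]), 'contact_force': array([ 0.296, -0.365, -0.132]), 'moment': array([-0.03 , -0.054, -0.043]), 'opening': np.float64(1.0)} 0.011
side [[-0.931, 0.198, -0.308, 0.153], [-0.366, -0.524, 0.769, 0.94], [-0.01, 0.828, 0.56, 0.84], [0.0, 0.0, 0.0, 1.0]] [[456.6, 0.0, 315.2], [0.0, 456.6, 200.5], [0.0, 0.0, 1.0]] ['frame', 'K', 'T', 'shot']
caddy [([173.0, 251.0], 0.88), ([183.0, 372.0], 0.77), ([184.0, 460.0], 0.71)]
grip [([186.0, 370.0], 0.85), ([186.0, 458.0], 0.78), ([178.0, 249.0], 0.76)]
rod [([185.0, 460.0], 0.83), ([174.0, 251.0], 0.73), ([178.0, 370.0], 0.61)]
balancer [([289.0, 256.0], 0.87)]
saddle [([215.0, 260.0], 0.64)]
hinge [([212.0, 264.0], 0.63)]
weight_a [([236.0, 352.0], 0.82), ([217.0, 279.0], 0.66)]
jar [([173.0, 300.0], 0.73)]
top [[0.006, 0.978, -0.209, 0.308], [-1.0, 0.005, -0.007, -0.003], [-0.006, 0.209, 0.978, 1.218], [0.0, 0.0, 0.0, 1.0]] [[372.9, 0.0, 320.0], [0.0, 372.9, 196.0], [0.0, 0.0, 1.0]] ['frame', 'K', 'T', 'shot']
caddy [([317.0, 436.0], 0.96), ([115.0, 381.0], 0.95), ([228.0, 414.0], 0.87)]
grip [([229.0, 414.0], 0.71), ([115.0, 380.0], 0.71), ([320.0, 434.0], 0.69)]
rod [([112.0, 383.0], 0.8), ([228.0, 414.0], 0.78), ([320.0, 435.0], 0.74)]
balancer [([194.0, 224.0], 0.72), ([230.0, 414.0], 0.3)]
saddle [([187.0, 262.0], 0.62)]
hinge [([183.0, 258.0], 0.71), ([162.0, 341.0], 0.39)]
weight_a [([234.0, 341.0], 0.83), ([164.0, 339.0], 0.65), ([185.0, 259.0], 0.2)]
jar [([151.0, 411.0], 0.54)]
```

View pics/side0.png

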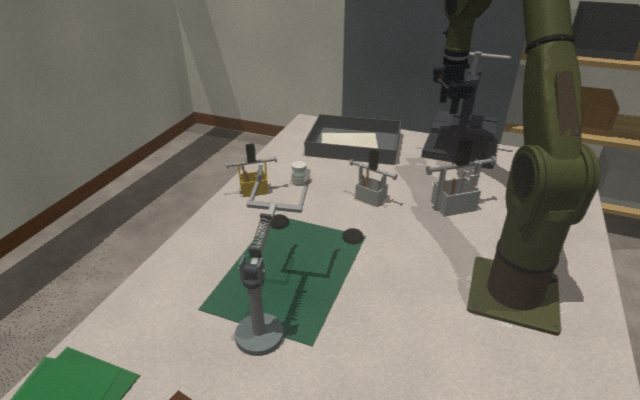

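View pics/top0.png

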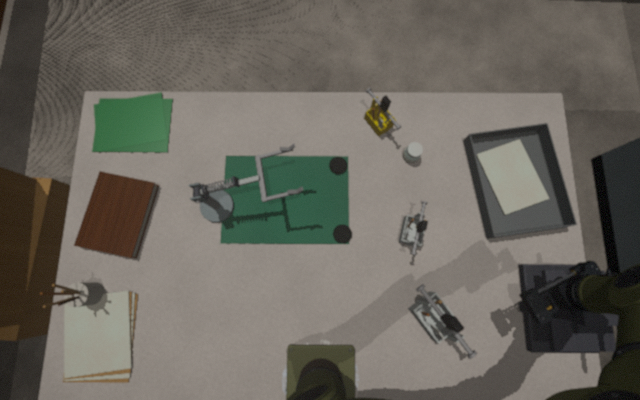

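Candidates: the yellow caddy at top (115,381) is excluded by colour. The grey ones are at top (228,414) and (317,436), and the first looks smaller. I'll check that in an enlarged crop, together with the fork.

```bash
python3 - <<'E'
from h import *
S=cv2.imread("pics/side0.png");T=cv2.imread("pics/top0.png")
def c(I,r0,r1,c0,c1,w=400,h=300): return cv2.resize(I[r0:r1,c0:c1],(w,h),interpolation=cv2.INTER_CUBIC)
out=np.vstack([np.hstack([c(T,195,270,365,465),c(S,140,215,330,430)]),np.hstack([c(T,135,210,240,340),c(S,150,225,230,330)])])
cv2.imwrite("pics/crop1.png",out)
s=np.load("side.npy",allow_pickle=True).item();t=np.load("top.npy",allow_pickle=True).item()
for n,a,b in(("small",(186,370),(229,414)),("big",(186,458),(320,434))): print(n,tri((s,*a),(t,*b)))
E
```

```text
small [ 0.45437708 -0.29135588  0.04525051]
big [ 0.18563438 -0.32748573  0.08353774]
```

View pics/crop1.png

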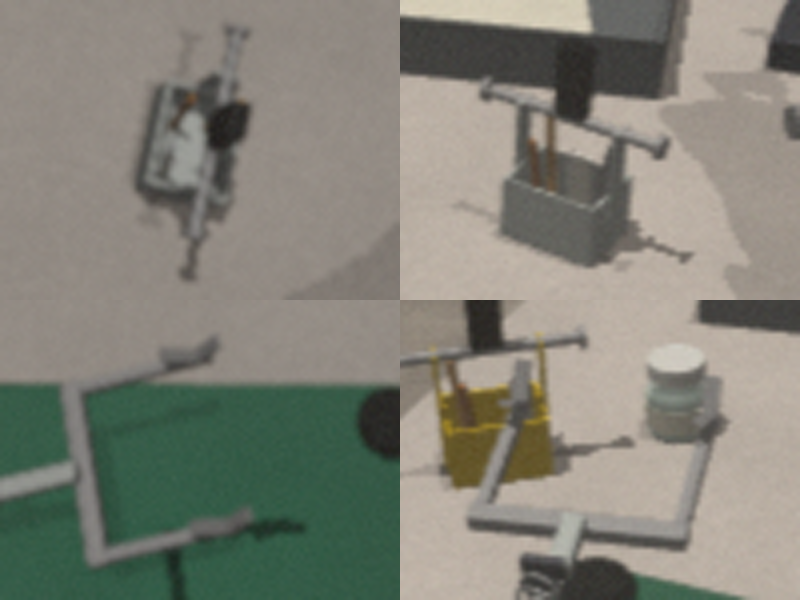

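```bash
python3 - <<'E'
from h import *
s=np.load("side.npy",allow_pickle=True).item();t=np.load("top.npy",allow_pickle=True).item()
e1=tri((s,162.5,351.75),(t,203.2,424.2));e2=tri((s,176.2,395.5),(t,263,412))
print("rod ends",e1,e2,np.linalg.norm(e1-e2))
for a in((203.2,424.2),(263,412)): print(px2w(t,*a,.11))
for a in((162.5,351.75),(176.2,395.5)): print("side",px2w(s,*a,.11))
print("grip top top-view",px2w(t,195+31,365+57,.17))
print("V top",px2w(t,148,287.5,.266),px2w(t,191,295.5,.266))
print("V side",px2w(s,150+80/4,230+122/4,.266),px2w(s,150+100/4,230+312/4,.266))
# foot
print("foot top",px2w(t,208,217,.01),"side",px2w(s,333,259,.01))
print("colhead",px2w(t,190,200,.22),px2w(s,260,255,.22))
print("fork corners top",px2w(t,135+88/4,240+75/4,.24),px2w(t,135+255/4,240+97/4,.24))
print("weights",px2w(t,234,342,.015),px2w(t,165,338,.015),"jar",px2w(t,152,412,.05))
E
```

```text
rod ends [ 0.52491344 -0.31015946  0.1088559 ] [ 0.35765805 -0.26068321  0.11897851] 0.17471328997320232
[ 0.52493613 -0.30979893  0.11      ]
[ 0.3466772  -0.26493322  0.11      ]
side [ 0.52407534 -0.30820003  0.11      ]
side [ 0.37161089 -0.27333132  0.11      ]
grip top top-view [ 0.44763395 -0.2835629   0.17      ]
V top [0.64364587 0.09233478 0.266     ] [0.5252558  0.06844279 0.266     ]
V side [0.64610765 0.07443346 0.266     ] [0.52592183 0.05529561 0.266     ]
foot top [0.52476728 0.3452496  0.01      ] side [0.5323141 0.3467437 0.01     ]
colhead [0.5372207  0.33490774 0.22      ] [0.52955558 0.33388849 0.22      ]
fork corners top [0.62645376 0.17331217 0.24      ] [0.50944184 0.15377467 0.24      ]
weights [ 0.44079854 -0.06589163  0.015     ] [ 0.67269214 -0.053846    0.015     ] jar [ 0.7076538  -0.29535107  0.05      ]
```

The crop confirms it. The target is the small grey caddy, with its rod ends at about side (162,352) and (176,395). That puts the rod centre near (0.448,-0.291) and the rod yaw at about -13°. Its end-to-end length measures 157 mm, against a nominal 158. The larger grey caddy stays where it is. The seats are near (0.585,0.07), yaw about 10°.

>>> move_arm:
  targets:
    - [[0,0,-0.137,0.0245,0.0384,0,1],[0,0,-0.137,0.0245,0.0384,0,1],[0,0,-0.137,0.0245,0.0384,0,1],[0,0,-0.137,0.0245,0.0384,0,1],[0,0,-0.137,0.0245,0.0384,0,1]]
  force: 40

```text
clock: 1.4
tool_pos: [0.3955, -0.3706, 0.2496]
eef_rot: [-0.606, 0.796, -0.001, -0.003]
contact_force: [1.0, -0.7, 0.2]
opening: 0.997
```

>>> move_arm:
  targets:
    - [[0,0,0,0.0245,0.0384,0,1],[0,0,0,0.0245,0.0384,0,1]]

```text
clock: 1.6
tool_pos: [0.4465, -0.2905, 0.25]
eef_rot: [-0.604, 0.797, -0.002, -0.003]
contact_force: [0.4, -0.4, 0.8]
opening: 1.001
```

```bash
python3 - <<'E'
from h import *
S=r.snapshot("side");T=r.snapshot("top")
np.save("side1.npy",S,allow_pickle=True);np.save("top1.npy",T,allow_pickle=True)
def c(p,r0,r1,c0,c1,w=400,h=300): return cv2.cvtColor(cv2.resize(p["frame"][r0:r1,c0:c1],(w,h),interpolation=cv2.INTER_CUBIC),cv2.COLOR_RGB2BGR)
cv2.imwrite("pics/crop2.png",np.vstack([np.hstack([c(T,195,270,365,465),c(S,125,200,330,430)]),np.hstack([c(T,130,205,250,350),c(S,155,230,235,335)])]))
print(r.get_state()["contact_force"])
E
```

```text
[ 0.79685978  0.09747581 -0.23729774]
```

View pics/crop2.png

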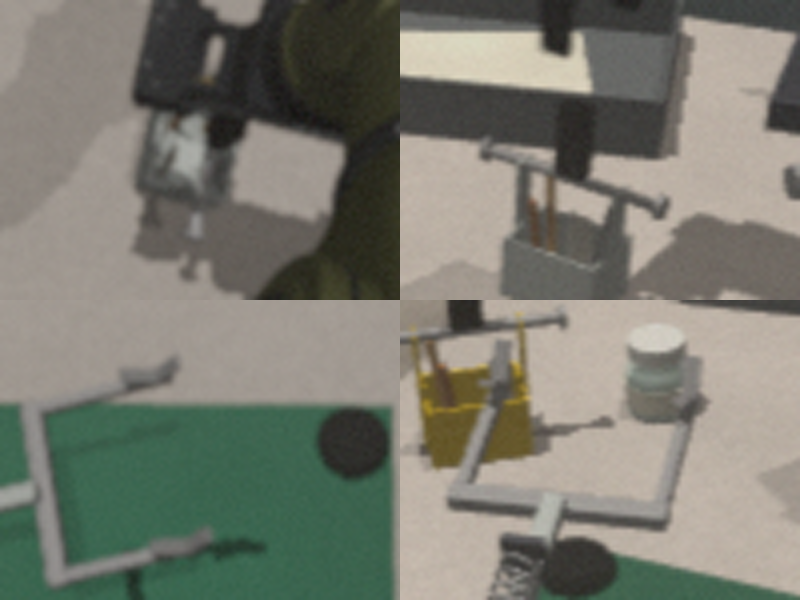

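```bash
python3 - <<'E'
from h import *
S=np.load("side1.npy",allow_pickle=True).item()
t=np.load("top.npy",allow_pickle=True).item()
print("grip",px2w(S,159.5,373.5,.146), px2w(S,150,374,.175),"base",px2w(S,170,373.5,.113))
print("rod",px2w(S,125+150/4,330+87/4,.11),px2w(S,125+207/4,330+262/4,.11))
j=np.radians(-105.7);f=np.array([.4465,-.2905,.239])-.05*np.array([np.cos(j),np.sin(j),0])
print("finger tip pred px",w2px(S,f),"seen 138,369")
print("grip top 4 corners in top img", [np.round(w2px(t,[.448+a,-.291+b,.175]),1) for a,b in((0,0),(.014,-.003),(-.014,.003))])
E
```

```text
grip [ 0.44809808 -0.2885031   0.146     ] [ 0.45050162 -0.2962923   0.175     ] base [ 0.44397698 -0.28120116  0.113     ]
rod [ 0.52407534 -0.30820003  0.11      ] [ 0.37085564 -0.27011064  0.11      ]
finger tip pred px (np.float64(138.13208780148287), np.float64(367.3045896450665)) seen 138,369
grip top 4 corners in top img [array([225.7, 425.1]), array([220.7, 425.9]), array([230.6, 424.3])]
```

>>> move_arm:
  targets:
    - [[0,0,0.025,0.0015,0.0,-0.04,1],[0,0,0,0,0,-0.04,1],[0,0,0,0,0,-0.028,1],[0,0,0,0,0,0,0],[0,0,0,0,0,0,0]]
  force: 40

```text
clock: 2.2
tool_pos: [0.456, -0.2841, 0.1413]
eef_rot: [-0.622, 0.783, -0.004, 0.002]
contact_force: [0.2, -0.3, 0.7]
opening: 0.844
```

>>> move_arm:
  targets:
    - [[0,0,0,0,0,0,0],[0,0,0,0,0,0,0],[0,0,0,0,0,0,0]]

```text
clock: 2.5
tool_pos: [0.4575, -0.286, 0.1449]
eef_rot: [-0.622, 0.783, -0.007, 0.003]
contact_force: [0.3, 1.2, -0.5]
opening: 0.571
```

>>> move_arm:
  targets:
    - [[0,0,0,-0.009,-0.003,-0.003,0.5],[0,0,0,0,0,0,0.4],[0,0,0,0,0,0,0.4]]

```text
clock: 2.8
tool_pos: [0.4483, -0.2901, 0.1435]
eef_rot: [-0.621, 0.783, -0.009, 0.004]
contact_force: [0.4, 0.6, 0.0]
opening: 0.399
```

>>> move_arm:
  targets:
    - [[0,0,0,0,0,0,0],[0,0,0,0,0,0,0],[0,0,0,0,0,0,0],[0,0,0,0,0,0,0],[0,0,0,0,0,0,0]]
  force: 40

```text
clock: 3.3
tool_pos: [0.4481, -0.2899, 0.1435]
eef_rot: [-0.622, 0.783, -0.008, 0.003]
contact_force: [-0.5, -0.3, 0.7]
opening: 0.177
```

>>> move_arm:
  targets:
    - [[0,0,0,0,0,0.015,0],[0,0,0,0,0,0.03,0],[0,0,0,0,0,0.03,0],[0,0,0,0,0,0.03,0],[0,0,0,0,0,0,0]]

```text
clock: 3.8
tool_pos: [0.4446, -0.2872, 0.2475]
eef_rot: [-0.622, 0.783, -0.003, 0.001]
contact_force: [0.4, -0.5, -5.7]
opening: 0.179
```

>>> move_arm:
  targets:
    - [[0,0,0,0,0,0,0],[0,0,0,0,0,0,0],[0,0,0,0,0,0,0]]

```text
clock: 4.1
tool_pos: [0.4424, -0.2856, 0.2435]
eef_rot: [-0.622, 0.783, 0.0, 0.0]
contact_force: [-0.2, -0.4, -4.4]
opening: 0.175
```

Lift done: it weighs about 5 N and the opening of 15.6 mm matches the 16 mm grip. The seats come out 120.7 mm apart in the top view, against 120 nominal, with the middle at about (0.5845,0.080) and yaw 11.4°. Next I'll move to a standoff on the fork's open side.

>>> move_arm:
  targets:
    - [[0,0,0.086,0.012,0.019,0.024,0],[0,0,0.086,0.0164,0.0256,0.02,0],[0,0,0.086,0.018,0.028,0.02,0],[0,0,0.086,0.018,0.028,0.018,0],[0,0,0.086,0.018,0.028,0.018,0]]

```text
clock: 4.6
tool_pos: [0.5173, -0.1572, 0.3367]
eef_rot: [0.776, -0.631, -0.009, 0.009]
contact_force: [0.9, -0.8, -5.1]
opening: 0.179
```

>>> move_arm:
  targets:
    - [[0,0,0,0.018,0.028,0.0,0],[0,0,0,0.018,0.028,0.0,0],[0,0,0,0.018,0.028,0,0],[0,0,0,0.01,0.015,0,0],[0,0,0,0,0,0,0]]

```text
clock: 5.1
tool_pos: [0.5844, -0.0481, 0.3323]
eef_rot: [0.779, -0.627, -0.012, 0.008]
contact_force: [-0.8, -0.4, -4.2]
opening: 0.18
```

```bash
cat >> h.py <<'E'
from scipy.spatial.transform import Rotation as R
def st():
    s=r.get_state();m=R.from_quat(s["eef_rot"]).as_matrix()
    print("t%.2f"%s["clock"],"tcp",np.round(s["tool_pos"],4),"F",np.round(s["contact_force"],2),"M",np.round(s["moment"],2),"rodyaw %.2f"%(np.degrees(np.arctan2(m[1,0],m[0,0]))+90),"tilt(z axis xy)",np.round(m[:2,2],3))
    return s
def crop(p,r0,r1,c0,c1,w=400,h=300): return cv2.cvtColor(cv2.resize(p["frame"][r0:r1,c0:c1],(w,h),interpolation=cv2.INTER_CUBIC),cv2.COLOR_RGB2BGR)
E
python3 - <<'E'
from h import *
s=st();p=s["tool_pos"]
S=r.snapshot("side");T=r.snapshot("top");st()
np.save("side2.npy",S,allow_pickle=True);np.save("top2.npy",T,allow_pickle=True)
print("pred rod px side",w2px(S,p-[0,0,.0335]),"top",w2px(T,p-[0,0,.0335]))
cv2.imwrite("pics/crop3.png",np.hstack([crop(T,125,275,235,385,400,400),crop(S,95,245,190,340,400,400)]))
E
```

```text
t5.10 tcp [ 0.5844 -0.0481  0.3323] F [-0.82 -0.37 -4.16] M [-0.08 -0.02 -0.01] rodyaw 12.31 tilt(z axis xy) [-0.029  0.002]
t5.20 tcp [ 0.5828 -0.0518  0.3324] F [ 0.74 -0.39 -4.87] M [-0.1  -0.03  0.05] rodyaw 12.06 tilt(z axis xy) [-0.031 -0.001]
pred rod px side (np.float64(141.2119568076635), np.float64(302.0108714193386)) top (np.float64(165.89021510854306), np.float64(340.461017454481))
```

View pics/crop3.png

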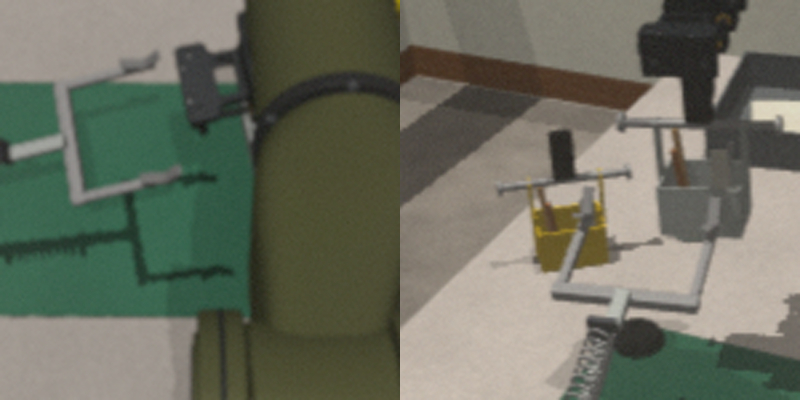

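```bash
python3 - <<'E'
from h import *
from scipy.optimize import least_squares
S=np.load("side2.npy",allow_pickle=True).item()
# refine the disc ends in the picture
obs=np.array([[140.7,273.2],[140.7,332.5]])
for yaw in(11,12.1,13):
    def f(v):
        x,y,pt,z=v;d=.076*np.array([np.cos(np.radians(yaw))*np.cos(pt),np.sin(np.radians(yaw))*np.cos(pt),np.sin(pt)])
        return np.ravel([w2px(S,np.array([x,y,z])+d),w2px(S,np.array([x,y,z])-d)]-obs)
    q=least_squares(f,[.58,-.05,0,.299]);print(yaw,np.round(q.x,4),q.cost)
E
```

```text
11 [ 0.5634 -0.0028 -0.0814  0.3252] 0.0
12.1 [ 0.5653 -0.0074 -0.0719  0.3227] 3.2311742677852644e-27
13 [ 0.5667 -0.0108 -0.0642  0.3209] 2.0194839173657902e-27
```

>>> move_arm:
  targets:
    - [[0,-0.025,-0.006,0.012,0.005,0.006,0],[0,-0.025,-0.006,0.012,0.005,0.003,0],[0,0,0,0,0,0,0]]

```text
clock: 5.5
tool_pos: [0.607, -0.0469, 0.3419]
eef_rot: [0.771, -0.637, 0.009, -0.005]
contact_force: [0.5, 0.7, -4.4]
opening: 0.178
```

```bash
python3 -c "
from h import *
st()"
```

```text
t5.50 tcp [ 0.607  -0.0469  0.3419] F [ 0.54  0.67 -4.44] M [0.06 0.16 0.02] rodyaw 10.86 tilt(z axis xy) [ 0.021 -0.004]
```

>>> move_arm:
  targets:
    - [[0,0,0,-0.004,0.022,0,0],[0,0,0,-0.0045,0.027,0,0],[0,0,0,-0.0045,0.027,0,0],[0,0,0,-0.0045,0.025,0,0],[0,0,0,0,0,0,0]]

```text
clock: 6.0
tool_pos: [0.5883, 0.0514, 0.3432]
eef_rot: [0.768, -0.641, 0.011, -0.004]
contact_force: [0.0, 1.0, -3.8]
opening: 0.179
```

```bash
python3 -c "
from h import *
st()"
```

```text
t6.00 tcp [0.5883 0.0514 0.3432] F [ 0.02  1.   -3.77] M [0.05 0.   0.01] rodyaw 10.28 tilt(z axis xy) [ 0.023 -0.007]
```

>>> move_arm:
  targets:
    - [[0,0,0.01,-0.002,0.016,0,0],[0,0,0.01,-0.001,0.012,0,0],[0,0,0,0,0,0,0],[0,0,0,0,0,0,0]]

```text
clock: 6.4
tool_pos: [0.5853, 0.0787, 0.3438]
eef_rot: [0.774, -0.634, 0.012, -0.004]
contact_force: [0.2, -0.8, -4.3]
opening: 0.178
```

```bash
python3 - <<'E'
from h import *
s=st();S=r.snapshot("side");T=r.snapshot("top");st()
np.save("side3.npy",S,allow_pickle=True);np.save("top3.npy",T,allow_pickle=True)
p=s["tool_pos"];d=np.array([np.cos(.199),np.sin(.199),0])
for k in(-.076,0,.076): print("rod pred side",np.round(w2px(S,p-[0,0,.0335]+k*d),1),"top",np.round(w2px(T,p-[0,0,.0335]+k*d),1))
for k in(-.06,.06): print("seat pred side",np.round(w2px(S,np.array([.5845,.080,.259])+k*d),1))
cv2.imwrite("pics/crop4.png",np.hstack([crop(T,125,225,235,335,360,360),crop(S,100,220,225,345,440,440)[:360]]))
E
```

```text
t6.40 tcp [0.5853 0.0787 0.3438] F [ 0.23 -0.75 -4.32] M [-0.01  0.02  0.  ] rodyaw 11.36 tilt(z axis xy) [ 0.024 -0.009]
t6.50 tcp [0.5853 0.0784 0.3438] F [-0.43 -0.11 -5.38] M [0.07 0.07 0.  ] rodyaw 11.31 tilt(z axis xy) [ 0.024 -0.009]
rod pred side [161.8 312.3] top [192.7 296.1]
rod pred side [159.3 281. ] top [164.  290.7]
rod pred side [156.9 250.4] top [136.3 285.6]
seat pred side [180.  306.1]
seat pred side [176.  258.5]
```

View pics/crop4.png

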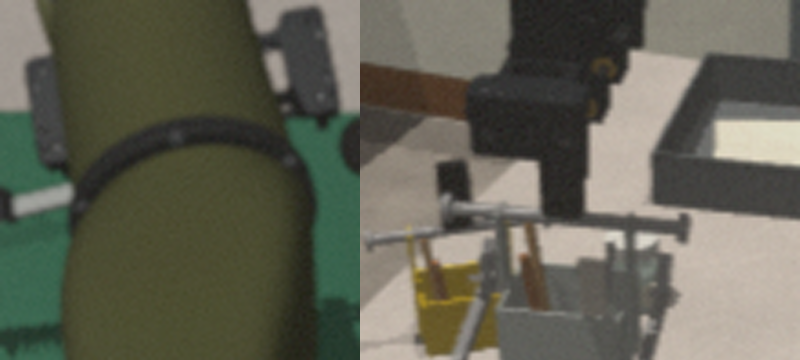

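```bash
python3 - <<'E'
from h import *
S=np.load("side3.npy",allow_pickle=True).item();S1=np.load("side1.npy",allow_pickle=True).item();t=np.load("top1.npy",allow_pickle=True).item()
cv2.imwrite("pics/crop5.png",np.vstack([np.hstack([crop(S,150,190,240,320,800,400)]),np.hstack([crop(t,135,155,275,315,400,200),crop(t,178,198,275,315,400,200)])]))
E
```

```text
(no output)
```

View pics/crop5.png

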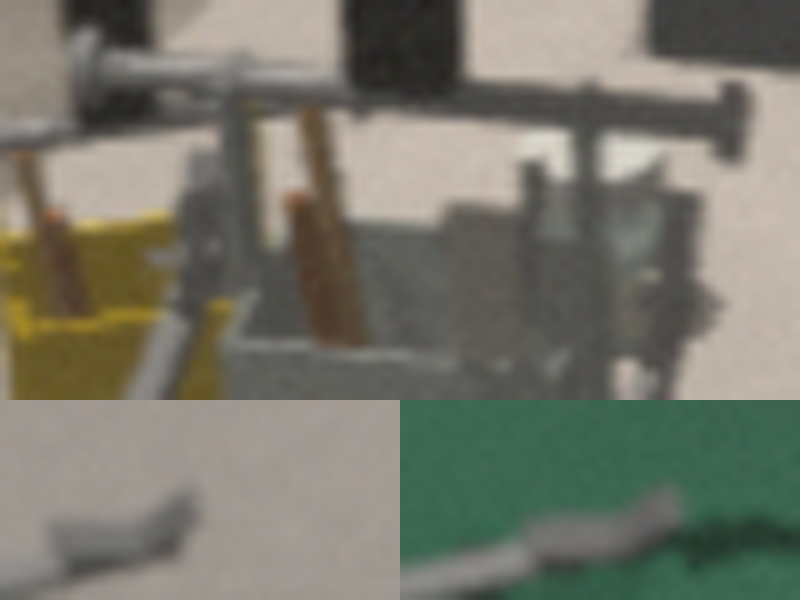

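The relative side view has the rod about 3 mm too far to +x along the seat line. Discs are at (156,248.5) and (162,313.5), V blocks at (173.5,260.3) and (177,308). The top view shows about 0, so I'll shift by 3 mm and start down.

>>> move_arm:
  targets:
    - [[0,0,0,-0.003,0.001,-0.006,0],[0,0,0,0,0,-0.008,0],[0,0,0,0,0,-0.008,0],[0,0,0,0,0,-0.006,0],[0,0,0,0,0,0,0]]

```text
clock: 7.0
tool_pos: [0.5817, 0.0766, 0.3124]
eef_rot: [0.772, -0.635, 0.012, -0.003]
contact_force: [-0.0, -0.1, -5.7]
opening: 0.173
```

```bash
python3 -c "
from h import *
st()"
```

```text
t7.00 tcp [0.5817 0.0766 0.3124] F [-0.01 -0.11 -5.72] M [0.04 0.1  0.04] rodyaw 11.10 tilt(z axis xy) [ 0.022 -0.011]
```

>>> move_arm:
  targets:
    - [[0,0,0,0,0.002,-0.003,0],[0,0,0,0,0.001,-0.003,0],[0,0,0,0,0,-0.003,0],[0,0,0,0,0,-0.002,0],[0,0,0,0,0,0,0]]

```text
clock: 7.5
tool_pos: [0.5823, 0.0801, 0.3008]
eef_rot: [0.772, -0.635, 0.012, -0.003]
contact_force: [-0.6, -1.1, -3.7]
opening: 0.178
```

```bash
python3 -c "
from h import *
st()"
```

```text
t7.50 tcp [0.5823 0.0801 0.3008] F [-0.63 -1.11 -3.74] M [-0.04  0.27  0.05] rodyaw 11.10 tilt(z axis xy) [ 0.023 -0.011]
```

>>> move_arm:
  targets:
    - [[0,0,0,0.0,0,-0.002,0],[0,0,0,0.0,0,-0.002,0],[0,0,0,0,-0.001,-0.002,0],[0,0,0,0,-0.001,-0.002,0],[0,0,0,0,0,0,0]]

```text
clock: 8.0
tool_pos: [0.5831, 0.0774, 0.2939]
eef_rot: [0.772, -0.636, 0.013, -0.004]
contact_force: [-0.5, 0.0, -1.5]
opening: 0.175
```

```bash
cat >> h.py <<'E'
def avg(n=3):
    F=[];M=[]
    for i in range(n):
        s=r.get_state();F.append(s["contact_force"]);M.append(s["moment"]);p=r.snapshot("side")
    print("avgF",np.round(np.mean(F,0),2),"sd",np.round(np.std(F,0),2),"M",np.round(np.mean(M,0),2));return p
E
python3 -c "
from h import *
st();avg()"
```

```text
t8.00 tcp [0.5831 0.0774 0.2939] F [-0.49  0.01 -1.46] M [-0.13  0.44  0.05] rodyaw 11.07 tilt(z axis xy) [ 0.026 -0.011]
avgF [-0.26 -0.58 -1.31] sd [0.17 0.44 0.41] M [-0.15  0.39  0.05]
```

```bash
python3 - <<'E'
from h import *
S=r.snapshot("side");st();np.save("side4.npy",S,allow_pickle=True)
p=r.get_state()["tool_pos"];d=np.array([np.cos(.194),np.sin(.194),0])
for k in(-.073,.073): print("rod pred side",np.round(w2px(S,p-[0,0,.0335]+k*d),1))
cv2.imwrite("pics/crop6.png",crop(S,150,200,240,320,800,500))
E
```

```text
t8.20 tcp [0.583  0.0775 0.2941] F [-0.91 -1.11 -1.44] M [-0.21  0.31  0.01] rodyaw 11.08 tilt(z axis xy) [ 0.026 -0.011]
rod pred side [179.6 312.3]
rod pred side [174.5 254.4]
```

View pics/crop6.png

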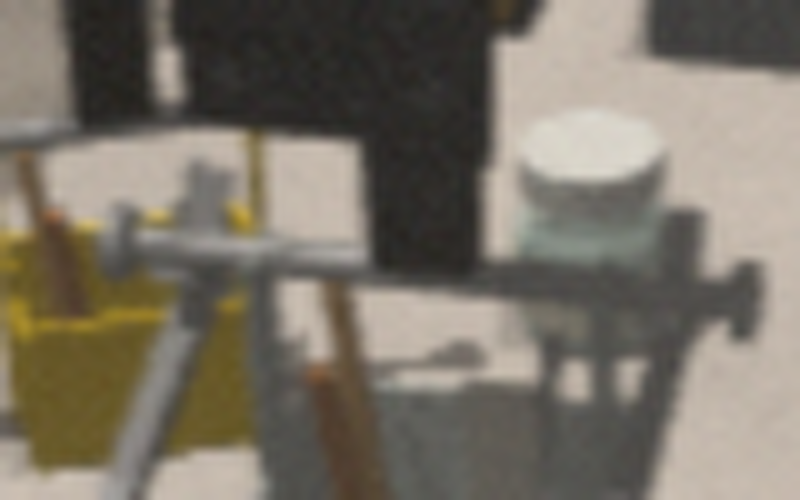

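Both discs sit outside the prongs and the rod lies in both Vs, at about (175,260) and (179,308). The arm now takes about 3.4 N. I'll lower slowly along the arc.

>>> move_arm:
  targets:
    - [[0,0.004,0,0.0001,-0.0006,-0.002,0],[0,0.004,0,0.0001,-0.0006,-0.0025,0],[0,0,0,0.0001,-0.0005,-0.0025,0],[0,0,0,0.0001,-0.0005,-0.0025,0],[0,0,0,0.0001,-0.0005,-0.0025,0]]

```text
clock: 8.7
tool_pos: [0.5838, 0.0753, 0.2816]
eef_rot: [0.772, -0.635, 0.01, -0.002]
contact_force: [-0.9, -1.3, -0.8]
opening: 0.176
```

```bash
python3 -c "
from h import *
st()"
```

```text
t8.70 tcp [0.5838 0.0753 0.2816] F [-0.89 -1.26 -0.81] M [ 0.01  0.27 -0.03] rodyaw 11.13 tilt(z axis xy) [ 0.018 -0.01 ]
```

>>> move_arm:
  targets:
    - [[0,0,0,0,-0.0008,-0.0025,0],[0,0,0,0,-0.0006,-0.0025,0],[0,0,0,0,-0.0005,-0.0025,0],[0,0,0,0,-0.0003,-0.002,0],[0,0,0,0,0,0,0]]

```text
clock: 9.2
tool_pos: [0.5841, 0.0737, 0.2711]
eef_rot: [0.773, -0.635, 0.01, -0.003]
contact_force: [-0.0, 0.0, -0.6]
opening: 0.177
```

```bash
python3 -c "
from h import *
st();avg(4)"
```

```text
t9.20 tcp [0.5841 0.0737 0.2711] F [-0.05  0.02 -0.62] M [0.08 0.17 0.09] rodyaw 11.17 tilt(z axis xy) [ 0.019 -0.009]
avgF [-0.56  0.24 -0.14] sd [0.78 0.44 0.64] M [0.05 0.22 0.09]
```

```bash
python3 -c "
from h import *
avg(24);st()"
```

```text
avgF [-0.89 -0.1  -0.27] sd [0.48 0.56 0.59] M [0.04 0.23 0.06]
t10.60 tcp [0.5842 0.0738 0.2713] F [-0.31 -0.91 -0.76] M [0.04 0.21 0.07] rodyaw 11.17 tilt(z axis xy) [ 0.019 -0.009]
```

>>> move_arm:
  targets:
    - [[0,0.006,0,-0.0005,-0.0002,-0.001,0],[0,0.006,0,-0.0005,-0.0002,-0.001,0],[0,0.003,0,-0.0005,-0.0002,-0.001,0],[0,0,0,0,0,0,0]]

```text
clock: 11.0
tool_pos: [0.5845, 0.0735, 0.2688]
eef_rot: [0.772, -0.635, 0.005, 0.001]
contact_force: [-0.4, -0.7, -0.3]
opening: 0.181
```

```bash
python3 -c "
from h import *
st();avg(20);st()"
```

```text
t11.00 tcp [0.5845 0.0735 0.2688] F [-0.42 -0.67 -0.34] M [ 0.13 -0.04  0.05] rodyaw 11.15 tilt(z axis xy) [ 0.007 -0.008]
avgF [-0.23 -0.04 -0.42] sd [0.53 0.46 0.55] M [ 0.11 -0.19  0.02]
t12.00 tcp [0.5844 0.0735 0.269 ] F [ 0.57 -0.62 -0.21] M [ 0.09 -0.16 -0.  ] rodyaw 11.16 tilt(z axis xy) [ 0.008 -0.008]
```

>>> move_arm:
  targets:
    - [[0,-0.005,0,-0.0003,-0.0003,-0.002,0],[0,0,0,0,-0.0003,-0.002,0],[0,0,0,0,-0.0002,-0.002,0],[0,0,0,0,-0.0002,-0.001,0],[0,0,0,0,0,0,0]]

```text
clock: 12.5
tool_pos: [0.5844, 0.0728, 0.2614]
eef_rot: [0.773, -0.635, 0.008, -0.002]
contact_force: [-0.7, 0.2, 1.4]
opening: 0.18
```

```bash
python3 -c "
from h import *
st();avg(24);st()"
```

```text
t12.50 tcp [0.5844 0.0728 0.2614] F [-0.65  0.24  1.44] M [ 0.12 -0.18  0.07] rodyaw 11.19 tilt(z axis xy) [ 0.014 -0.007]
avgF [0.32 0.35 0.14] sd [0.52 0.63 0.65] M [ 0.13 -0.17  0.04]
t13.70 tcp [0.5844 0.0727 0.2616] F [ 0.45 -0.13  0.37] M [ 0.13 -0.16  0.07] rodyaw 11.18 tilt(z axis xy) [ 0.014 -0.007]
```

Forces are balanced now: Fz is about 0 ± 0.13 N with horizontal forces around 0.3 N, and the arm has sunk about 38 mm. The 0.3 s hold has been met. I'll check the fork once, then open.

```bash
python3 - <<'E'
from h import *
S=avg(16);np.save("side5.npy",S,allow_pickle=True)
cv2.imwrite("pics/crop7.png",crop(S,150,210,230,326,800,500))
E
```

```text
avgF [-0.02  0.33 -0.01] sd [0.54 0.45 0.38] M [ 0.12 -0.14  0.05]
```

View pics/crop7.png

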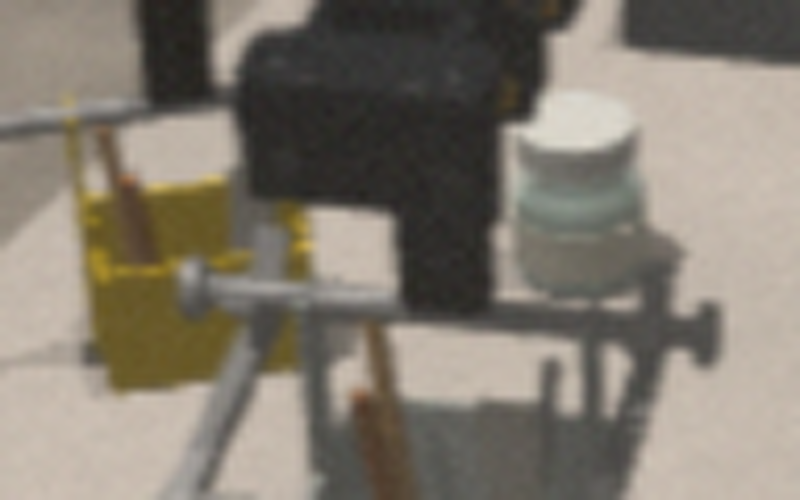

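The rod lies in both Vs, at crop (260,290) and (645,325), with both discs outside the prongs. Balanced, so I'm releasing.

>>> move_arm:
  targets:
    - [[0,0,0,0,0,0,0.25],[0,0,0,0,0,0,0.32],[0,0,0,0,0,0,0.4],[0,0,0,0,0,0,0.5]]

```text
clock: 14.9
tool_pos: [0.5837, 0.0722, 0.2612]
eef_rot: [0.772, -0.635, 0.007, -0.001]
contact_force: [-0.2, 0.6, 0.1]
opening: 0.463
```

```bash
python3 - <<'E'
from h import *
st()
S=avg(8);np.save("side6.npy",S,allow_pickle=True)
cv2.imwrite("pics/crop8.png",crop(S,150,210,230,326,800,500));st()
E
```

```text
t14.90 tcp [0.5837 0.0722 0.2612] F [-0.17  0.64  0.07] M [ 0.03 -0.    0.01] rodyaw 11.14 tilt(z axis xy) [ 0.012 -0.008]
avgF [-0.29  0.12 -0.04] sd [0.53 0.5  0.42] M [ 0.02  0.02 -0.01]
t15.30 tcp [0.5838 0.0723 0.2613] F [-0.23 -0.44  0.01] M [-0.   -0.    0.01] rodyaw 11.15 tilt(z axis xy) [ 0.012 -0.008]
```

View pics/crop8.png

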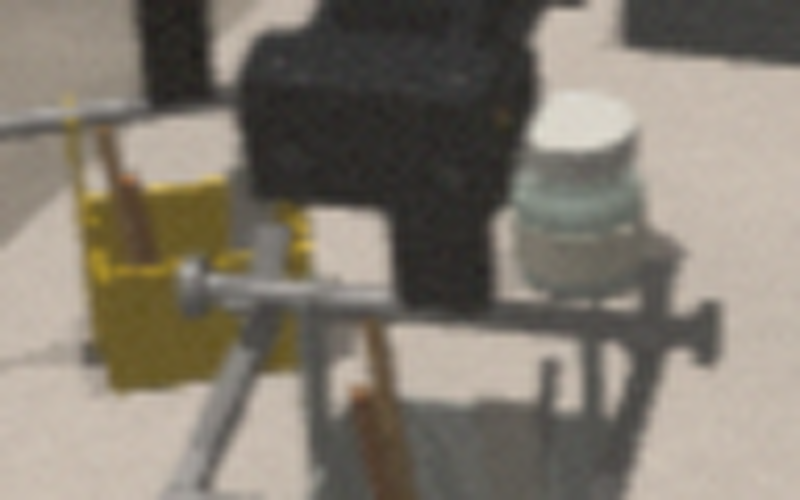

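It did not move on release, and the moments dropped to zero. I'm opening wider and retreating straight up.

>>> move_arm:
  targets:
    - [[0,0,0,0,0,0,0.8],[0,0,0,0,0,0,0.8],[0,0,0,0,0,0,0.8],[0,0,0,0,0,0.015,0.8],[0,0,0,0,0,0.02,0.8]]

```text
clock: 15.8
tool_pos: [0.5819, 0.072, 0.2944]
eef_rot: [0.773, -0.635, 0.005, 0.002]
contact_force: [0.6, 0.5, 0.5]
opening: 0.794
```

>>> move_arm:
  targets:
    - [[0,0,0,0,0,0.03,0.8],[0,0,0,0,0,0.03,0.8],[0,0,0,0,0,0.03,0.8],[0,0,0,0,0,0,0.8]]

```text
clock: 16.2
tool_pos: [0.5821, 0.072, 0.3898]
eef_rot: [0.773, -0.635, 0.006, 0.001]
contact_force: [1.0, -0.2, 0.1]
opening: 0.804
```

```bash
python3 - <<'E'
from h import *
st();A=r.snapshot("side");
for i in range(12): S=r.snapshot("side")
st()
print("motion px diff fork region",np.abs(A["frame"][140:260,220:340].astype(int)-S["frame"][140:260,220:340]).mean())
np.save("side7.npy",S,allow_pickle=True)
cv2.imwrite("pics/crop9.png",crop(S,110,260,200,380,720,600))
E
```

```text
t16.20 tcp [0.5821 0.072  0.3898] F [ 0.97 -0.24  0.11] M [0.06 0.05 0.01] rodyaw 11.17 tilt(z axis xy) [ 0.009 -0.009]
t16.85 tcp [0.5799 0.0716 0.3853] F [-0.27  0.24  0.09] M [ 0.06 -0.03 -0.  ] rodyaw 11.18 tilt(z axis xy) [-0.   -0.01]
motion px diff fork region 2.0837037037037036
```

View pics/crop9.png

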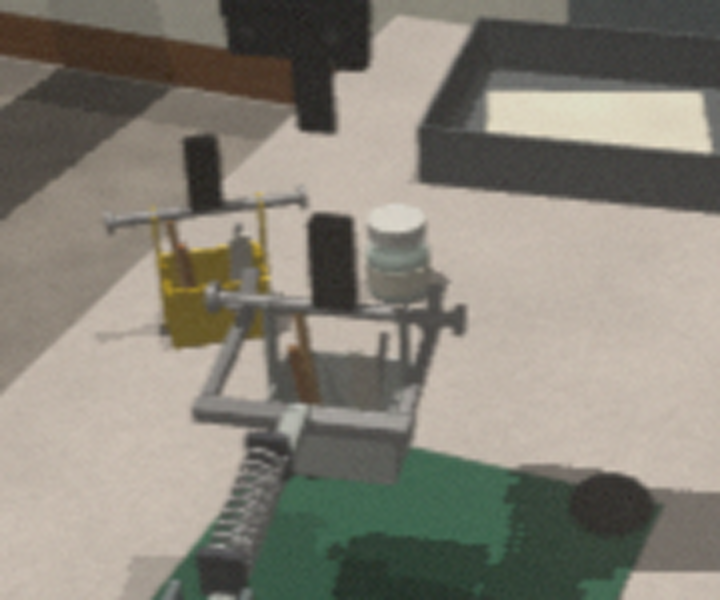

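The caddy hangs upright in both Vs and the gripper is clear above it. I'll check for any remaining motion against the image noise, then hand in.

```bash
python3 - <<'E'
from h import *
P=[r.snapshot("side")["frame"][140:260,220:340].astype(float) for i in range(10)]
print([round(np.abs(a-P[0]).mean(),2) for a in P[1:]],[np.round(cv2.phaseCorrelate(P[0][...,0].copy(),a[...,0].copy())[0],2).tolist() for a in P[-2:]])
st();print(r.finish_job())
E
```

```text
[np.float64(1.88), np.float64(1.91), np.float64(1.9), np.float64(1.88), np.float64(1.9), np.float64(1.89), np.float64(1.89), np.float64(1.88), np.float64(1.9)] [[-0.03, 0.04], [-0.02, -0.0]]
t17.35 tcp [0.58   0.0716 0.3855] F [ 0.07 -0.48  0.41] M [ 0.02 -0.04 -0.  ] rodyaw 11.19 tilt(z axis xy) [ 0.   -0.01]
the job is handed in; nothing more can be done
None
```

The smaller grey caddy hangs on the swing arm with its rod in both V seats, and I handed the job in at 17.35 s. No verdict came back.

**What I did:** I took the caddy by its black grip, brought it into the fork from the open end and lowered it slowly along the arc. The arm sank about 38 mm, roughly 0.14 rad. On the way down I corrected a slight tilt of the rod, because one prong was taking more of the load. I let go once the vertical force on the gripper averaged about 0 N, against about 4.7 N when the caddy hung free.

**Last checks:**
- **Release:** before and after opening, the pictures show no visible movement, and the force and moments on the gripper read about zero.
- **At hand-in:** the caddy was upright with both end discs outside the prongs and the gripper clear above it. Differences between pictures stayed at noise level, with shifts under 0.05 pixel.
- **Weights and jar:** nothing was moved near them. One weight and the jar show in the last picture; the other weight lies outside it, and I did not measure their positions again.

**Disagreement:** the top view put the rod centred along the seats, while the side view had it 3 to 5 mm off. I shifted it 3 mm, and the later pictures showed gaps on both sides.

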